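# Turn the back-to-front swing arm of a plug-welding fixture end for end

## Task

One of the two green welding fixtures has its swing arm fitted back to front: the copper pad sits on the pivot pin instead of over the rest. Lift that arm off its pin, turn it end for end with the same face up, and refit it fully down on the pin by its steel end, so that the copper pad lies flat and squarely on the fixture's rest; then let go. Leave the arm of the other fixture, which is already right, where it is.

Things in the scene. Friction and masses are not known exactly. Their poses are not given: they have to be found in the camera images.
- wrong_arm_mid (a point): centre of the arm that is back to front (loose, 0.17 to 0.36 kg, 12 mm thick, 196 mm long, z up). Bar along its y, 28 mm wide along x, free to grip from y = -50 to 50 mm with 40 mm of air below. Copper pad (50 x 46 mm) centred at y = -75 mm, bright steel end (42 x 46 mm) at y = +75 mm, each with a 23 mm through hole there. At the start copper is on the pin, steel on the rest.
- pivot_pin (a point): fixed pivot pin of the same fixture: point on its axis at the level of the collar the arm lies on, 50 mm above the table, z up. The pin, 12 mm in diameter with a tapered tip, stands 28 mm above this point; collar 38 mm in diameter. Fixture bolted down, green base plate 90 x 230 x 10 mm.
- rest (a point): centre of the flat top of the same fixture's rest, a fixed steel pad 64 mm (its x) by 50 mm (its y), level with the collar, 150 mm from the pin; its y points from pin to rest, z up. The copper pad belongs here.
- other_arm_mid (a point): centre of the equal loose arm of the other fixture, already the right way round (copper pad on its rest): leave it alone
Mind the look-alikes: they are no part of the job. Leave any yellow look-alike of the part that bears wrong_arm_mid alone.

How it is judged:
By the outcome, as a careful person would: the job done as asked, in the order asked, and still so for the second after the job is handed in, with the robot touching nothing.
It also fails if it takes over 38 s, if anything falls off the work surface, if the arm or the gripper's body presses on something with over 40 N, if the wrist force passes 120 N, or if a joint passes its speed limit or range.

## Robot

A 6-joint arm with a two-finger parallel gripper is mounted at the origin on a cart in front of the work surface, level with it; the furniture and walls round the work are solid. World frame = base frame: x ahead of the robot, y to its left, z up, the work surface at z = 0. Lengths are in m, angles in rad, forces in N, time in s.
With the tool pointing down it reaches from about 0.35 to 0.975 m from the base axis. Payload 7.1 kg.
Tool frame: the origin (TCP) lies midway between the tips of the shut fingers; the grasp point (between the pads) lies 19 mm behind it; z points along the fingers, y is the line along which they close (so a half turn about z gives the same grasp; the last joint's range is limited). The gripper opens to 88 mm and grips with 3 to 60 N. Pads are 20 mm wide; open, the fingers measure 115 mm over their backs; the gripper's body (75 mm by 178 mm) begins 61 mm behind the grasp point.
Start: joints at [-1.24, 0.423, 1.63, -0, 1.089, -0.019], TCP at [0.214, -0.587, 0.223] pointing down, gripper open.
Joint ranges: [-3, 3], [-0.9, 2.11], [0.09, 2.58], [-1.31, 4.45], [0.11, 2.69], [-2.54, 2.54]. Speed limits (rad/s): [2.39, 2.39, 3.01, 3.14, 3.14, 3.14].

## Interface

Orientations are given as a unit quaternion [w, x, y, z].
In Python, from workcell import arm, viewer, workorder gives the robot as it stands. The module is installed in compiled form; this text tells all that it offers.
- The arm moves only by the tool step_arm, never from a script. Its argument "commands" is a list of rows, each a list of 7 numbers: the closure, from 0 (fully open) to 1 (shut), then the shift along the tool's x, y, z in mm, then the turn, a rotation vector about the tool's x, y, z in degrees. In form: [[hand, tx, ty, tz, wx, wy, wz], ...]. A call has 1 to 10 rows; each row is the pose to reach, as a shift and turn from the pose commanded when the call began, along the tool's axes at that moment; what a row does not reach only later rows make up. A row lasts 1/8 s, in which the tool goes at most 62.5 mm and 10.7 degrees, less where a joint would pass 70% of its speed; a pose out of reach is approached as far as the arm can. A call with a gripper value outside its range is refused whole. The fingers move at their own pace and stop on an object; "force" is the grip in N (left out, the last holds). Time passes only in rows, so rows that repeat a pose let the fingers close. It gives the time, the measured TCP pose, the force, the opening and the grip force at its end, in the units of the state.
- arm.read_state(): the state, without advancing time (a new reading comes with each control period).
- viewer.capture(name): name is "side" or "top" or "wrist"; returns the picture (480x640x3 uint8, blue, green, red); there is no depth.
- viewer.camera_params(name): a dict with "fovy" (degrees; the focal length in pixels is half the picture's height over the tangent of half this angle, whatever the lens; pixels are square), "cx", "cy" (the principal point, pixels), "eye" and "attitude" of the camera in the world. Camera axes: x right, y up, looking along -z (the intrinsics and any distortion apply to the point x, -y, -z); pixel columns grow to the right and rows downward; lengths in m; the calibration is good to about 2 mm. A picture is of the moment at which its call begins: read the wrist's pose just before it. camera_params takes no time and is no camera call; for the wrist camera it gives the pose at the moment of the call.
- workorder.close_job(): hands the job in; it is judged then, once.
The state is a dict: "t": time; "q": joint angles; "dq": joint speeds; "tau": joint torques, N m; "tcp_pos": TCP position; "ee_rot": TCP orientation; "contact_force": force on the tool from outside, world axes, zero at the start; "moment": the same for the moment, N m; "opening": opening from 0.0 (shut) to 1.0 (fully open); "finger_force": force on a finger pad.
Only numpy, scipy, OpenCV 4.12 (cv2) and the standard library are available. Lean on these libraries where they do the work, as an engineer would, in place of code of your own. Each camera call takes 0.05 s, during which the arm holds its last target. There are 200 camera calls.

## Working session

There is one attempt and no reset: what is moved stays moved. The work goes in short steps, Python scripts to look and compute and a tool call to move; the robot and the scene stay as the last step left them, time stands still between calls to the robot, and variables do not carry over. Pictures are saved under pics/ and viewed, at most 10 in all, crops included, and the job is handed in when it is done.

Besides the shell and the picture viewer there is one more tool, called after "Request:" as name([rows], argument=value, ...), one row to a line, values as JSON. step_arm: Moves the arm, as the interface text tells. Its arguments: {"type":"object","properties":{"commands":{"type":"array"},"force":{"type":"number"}},"required":["commands"]}

```bash
mkdir -p pics
python3 - <<'E'
from workcell import arm, viewer
import cv2
s=arm.read_state(); print(s)
for n in("top","side"):
    p=viewer.camera_params(n);print(n,p)
    cv2.imwrite(f"pics/{n}0.png",viewer.capture(n))
print(viewer.camera_params("wrist"))
E
```

```text
{'t': 0.0, 'q': array([-1.24000022e+00,  4.23808529e-01,  1.63067093e+00, -2.27955033e-05,
        1.08857992e+00, -1.89620761e-02]), 'dq': array([-6.65272957e-04, -3.07457992e-05, -7.76765918e-04,  7.64229382e-04,
       -2.71567794e-03,  1.26562910e-05]), 'tau': array([-6.07721158e-04, -5.44633663e+01, -2.73670828e+01,  6.43523969e-02,
        2.27208214e-02, -1.30715030e-04]), 'tcp_pos': array([ 0.21403458, -0.58663502,  0.22192935]), 'ee_rot': array([-7.22896981e-04,  9.84746397e-01,  1.73994241e-01, -1.23852386e-04]), 'contact_force': array([-0.44231881,  0.60112123,  0.50786034]), 'moment': array([-0.01286572, -0.0277598 , -0.00870351]), 'finger_force': 0.0, 'opening': 0.9992352990068175}
top {'fovy': 56.28860465756739, 'cx': 324.75870751119703, 'cy': 241.46520501178406, 'eye': array([0.44911282, 0.0072552 , 0.93304791]), 'attitude': array([ 0.71173924,  0.0615727 , -0.05688252, -0.69742414])}
side {'fovy': 49.51258065851394, 'cx': 314.93768662224846, 'cy': 238.8372474113024, 'eye': array([0.46847598, 0.79587904, 0.73628643]), 'attitude': array([-0.04885389, -0.03306556,  0.42544159,  0.90306114])}
{'fovy': 61.50862589762315, 'cx': 326.98978285863933, 'cy': 232.782663621983, 'eye': array([ 0.28121979, -0.56113301,  0.38369611]), 'attitude': array([ 0.81260323, -0.10736886,  0.07575067, -0.56781137])}
```

View pics/top0.png

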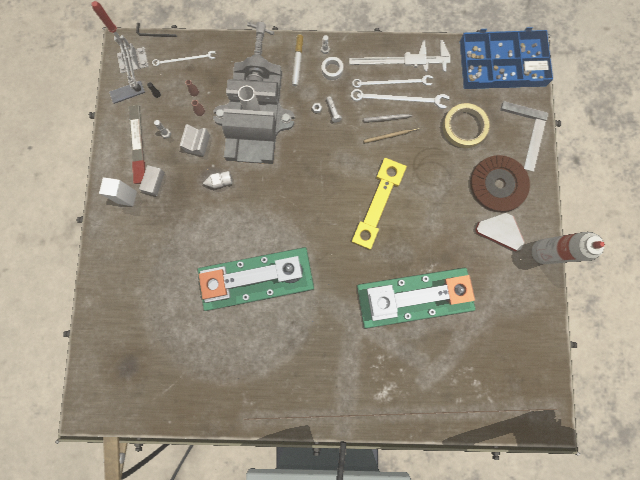

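View pics/side0.png

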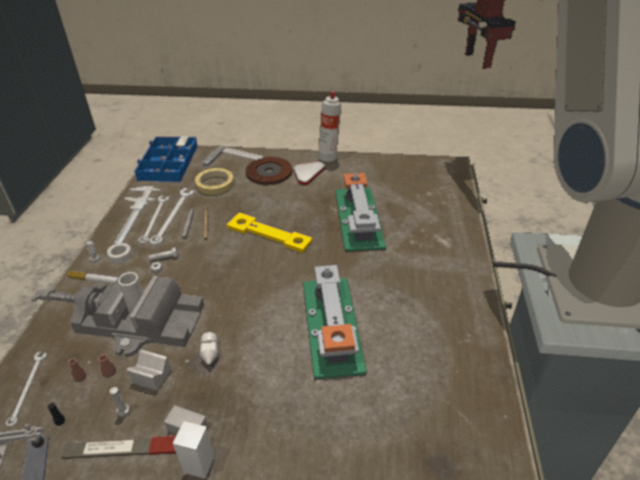

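The top view shows the right-hand fixture is the wrong one: copper at (459,290) with the pin in its hole, steel at (384,302) with an empty hole. The left fixture, with copper at (212,284) on its rest, is already right.

```bash
cat > h.py <<'E'
import numpy as np, cv2
from scipy.spatial.transform import Rotation as R
from workcell import arm, viewer
def rot(q): return R.from_quat(np.roll(q,-1))
def ray(p,uv):
    f=240/np.tan(np.radians(p['fovy'])/2)
    d=np.array([(uv[0]-p['cx'])/f,-(uv[1]-p['cy'])/f,-1.])
    return np.array(p['eye']),rot(p['attitude']).apply(d)
def onz(p,uv,z):
    e,d=ray(p,uv); return e+d*(z-e[2])/d[2]
def tri(obs):
    A=0;b=0
    for p,uv in obs:
        e,d=ray(p,uv); d=d/np.linalg.norm(d); M=np.eye(3)-np.outer(d,d); A=A+M;b=b+M@e
    x=np.linalg.solve(A,b)
    res=[np.linalg.norm(np.cross(x-ray(p,u)[0],ray(p,u)[1]/np.linalg.norm(ray(p,u)[1]))) for p,u in obs]
    return x,np.array(res)
def proj(p,X):
    f=240/np.tan(np.radians(p['fovy'])/2)
    c=rot(p['attitude']).inv().apply(np.array(X)-p['eye'])
    return np.array([p['cx']-f*c[0]/c[2], p['cy']+f*c[1]/c[2]])
def to_tool(s,dw): return rot(s['ee_rot']).inv().apply(dw)*1000
E
python3 - <<'E'
from h import *
np.set_printoptions(precision=4,suppress=True)
t=viewer.camera_params('top');sd=viewer.camera_params('side')
for n,a,b in(('cop',(459,290),(355,180)),('steel',(384,302),(363,217)),('ocop',(212,284),(338,338)),('osteel',(289,269),(327,273))):
    print(n,onz(t,a,.062),*tri([(t,a),(sd,b)]))
w=viewer.camera_params('wrist');s=arm.read_state()
print(rot(s['ee_rot']).as_matrix(),rot(s['ee_rot']).inv().apply(w['eye']-s['tcp_pos']),(rot(s['ee_rot']).inv()*rot(w['attitude'])).as_matrix())
E
```

```text
cop [ 0.5066 -0.2465  0.062 ] [ 0.5072 -0.2479  0.0575] [0.0003 0.0003]
steel [ 0.4807 -0.1018  0.062 ] [ 0.4814 -0.1022  0.0591] [0.0006 0.0006]
ocop [0.5085 0.2316 0.062 ] [0.5085 0.2329 0.0572] [0.0003 0.0003]
osteel [0.5407 0.0832 0.062 ] [0.541  0.0832 0.0622] [0.0004 0.0004]
[[ 0.9394  0.3427 -0.0004]
 [ 0.3427 -0.9394  0.0012]
 [ 0.     -0.0013 -1.    ]] [ 0.0718 -0.0012 -0.1617] [[ 0.001   0.9655  0.2605]
 [ 1.     -0.0009 -0.0004]
 [-0.0001  0.2605 -0.9655]]
```

Request:
step_arm([
  [0,50,-36,0,0,0,-10],
  [0,101,-73,0,0,0,-20],
  [0,152,-109,0,0,0,-30],
  [0,202,-146,0,0,0,-40],
  [0,253,-182,0,0,0,-50],
  [0,303,-218,0,0,0,-60],
  [0,354,-255,0,0,0,-70],
  [0,404,-291,0,0,0,-80],
  [0,404,-291,0,0,0,-80],
  [0,404,-291,0,0,0,-80],
])

```text
t: 1.35
tcp_pos: [0.4936, -0.1752, 0.2223]
ee_rot: [-0.0, 0.643, 0.766, -0.0]
contact_force: [-0.4, -0.1, -0.0]
opening: 0.996
finger_force: 0.0
```

Run:
```python
from h import *
import pickle
np.set_printoptions(precision=4,suppress=True)
s=arm.read_state(); p=viewer.camera_params('wrist'); im=viewer.capture('wrist')
cv2.imwrite('pics/w1.png',im); pickle.dump((s,p),open('w1.pkl','wb'))
print(s['q'],s['tcp_pos'],rot(s['ee_rot']).as_matrix(),s['t'])
# check orientation model
def fk(q): 
    return R.from_euler('ZYZYZ',[q[0],q[1]+q[2],q[3],q[4],q[5]]) if 0 else R.from_euler('Z',q[0])*R.from_euler('Y',q[1]+q[2])*R.from_euler('Z',q[3])*R.from_euler('Y',q[4])*R.from_euler('Z',q[5]+np.pi/2)
print(fk(s['q']).as_matrix())
```

```text
[-0.3636  0.2758  1.8522 -0.0004  1.0144 -0.5386] [ 0.4936 -0.1752  0.2223] [[-0.1742  0.9847 -0.0009]
 [ 0.9847  0.1742  0.    ]
 [ 0.0002 -0.0009 -1.    ]] 1.35
[[-0.1742  0.9847 -0.0009]
 [ 0.9847  0.1742  0.    ]
 [ 0.0002 -0.0009 -1.    ]]
```

View pics/w1.png

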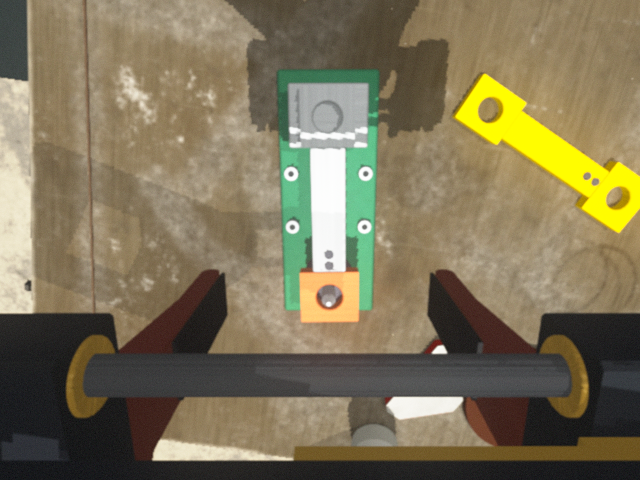

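The wrist view shows the arm with the copper hole and pin tip at (329,297), the steel end hole at (327,116), and the bar running from about (328,150) to (330,270). Now I'll check the joint-6 range for the half turn, since a tilted grip may be needed.

Run:
```python
from h import *
np.set_printoptions(precision=3,suppress=True)
G=np.array([.494,-.175,.08])
for yaw in(100,-80):
  for th in(-30,-20,-10,0,10,20,30):
    # tool: x at yaw, z down, then tilt about tool y
    c,s=np.cos(np.radians(yaw)),np.sin(np.radians(yaw))
    R0=R.from_matrix(np.array([[c,s,0],[s,-c,0],[0,0,-1.]]))*R.from_euler('Y',th,degrees=True)
    o=[]
    for L in(.22,.32):
      W=G-L*R0.apply([0,0,1]); r=np.hypot(*W[:2]); q1=np.arctan2(W[1],W[0])-.0117/r
      a=2.128-(r-.524)*.74+.1*0
      q4,q5,q6=(R.from_euler('Y',-a)*R.from_euler('Z',-q1)*R0*R.from_euler('Z',-np.pi/2)).as_euler('ZYZ')
      o+=[q1,q4,q5,q6]
    print(yaw,th,np.array(o))
```

```text
100 -30 [-0.164 -0.645  0.902  0.05  -0.062 -0.643  0.945  0.142]
100 -20 [-0.231 -0.416  0.891 -0.157 -0.165 -0.422  0.905 -0.089]
100 -10 [-0.298 -0.194  0.93  -0.362 -0.267 -0.197  0.929 -0.328]
100 0 [-0.363  0.     1.014 -0.537 -0.363  0.     1.014 -0.537]
100 10 [-0.423  0.159  1.132 -0.673 -0.449  0.156  1.143 -0.696]
100 20 [-0.477  0.288  1.273 -0.769 -0.524  0.275  1.299 -0.805]
100 30 [-0.524  0.397  1.427 -0.83  -0.586  0.373  1.47  -0.872]
-80 -30 [-0.524  0.397  1.427  2.311 -0.586  0.373  1.47   2.27 ]
-80 -20 [-0.477  0.288  1.273  2.373 -0.524  0.275  1.299  2.337]
-80 -10 [-0.423  0.159  1.132  2.469 -0.449  0.156  1.143  2.446]
-80 0 [-0.363  0.     1.014  2.604 -0.363  0.     1.014  2.604]
-80 10 [-0.298 -0.194  0.93   2.78  -0.267 -0.197  0.929  2.813]
-80 20 [-0.231 -0.416  0.891  2.984 -0.165 -0.422  0.905  3.053]
-80 30 [-0.164 -0.645  0.902 -3.091 -0.062 -0.643  0.945 -3.   ]
```

Request:
step_arm([
  [0,0,30,0,0,-7.5,0],
  [0,0,60,0,0,-15,0],
  [0,0,60,0,0,-15,0],
  [0,0,60,0,0,-15,0],
])

```text
t: 1.9
tcp_pos: [0.5519, -0.1658, 0.2224]
ee_rot: [0.099, 0.638, 0.759, -0.084]
contact_force: [0.1, 0.0, -0.6]
opening: 0.998
finger_force: 0.0
```

```bash
cat > seg.py <<'E'
from h import *
def orange(im):
    h=cv2.cvtColor(im,cv2.COLOR_BGR2HSV)
    m=cv2.inRange(h,(5,120,120),(18,255,255))
    n,l,st,c=cv2.connectedComponentsWithStats(m)
    i=1+np.argmax(st[1:,4]); m=(l==i).astype(np.uint8)
    k=cv2.findContours(m,cv2.RETR_EXTERNAL,cv2.CHAIN_APPROX_NONE)[0]
    k=max(k,key=cv2.contourArea); return cv2.boxPoints(cv2.minAreaRect(k)),cv2.minAreaRect(k)[0],st[i]
E
python3 - <<'E'
from seg import *
import pickle
np.set_printoptions(precision=4,suppress=True)
s=arm.read_state(); p=viewer.camera_params('wrist'); im=viewer.capture('wrist')
cv2.imwrite('pics/w2.png',im); pickle.dump((s,p),open('w2.pkl','wb'))
print(s['q'],s['tcp_pos'],s['t'])
print(orange(im)); print(orange(cv2.imread('pics/w1.png')))
E
```

```text
[-0.1826  0.3207  1.8154 -0.3045  0.9368 -0.1833] [ 0.5519 -0.1658  0.2224] 1.9
(array([[229.7517, 215.0738],
       [292.015 , 213.6588],
       [293.1807, 264.9504],
       [230.9174, 266.3655]], dtype=float32), (261.4661865234375, 240.0121307373047), array([ 230,  214,   64,   52, 2458], dtype=int32))
(array([[300., 268.],
       [359., 268.],
       [359., 322.],
       [300., 322.]], dtype=float32), (329.5, 295.0), array([ 300,  268,   60,   55, 1591], dtype=int32))
```

View pics/w2.png

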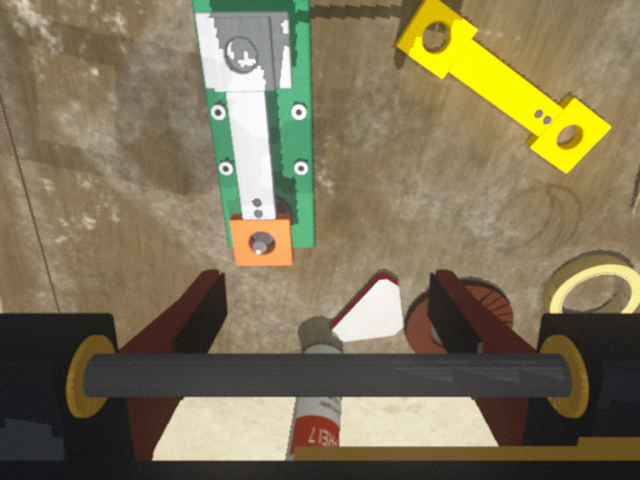

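Run:
```python
import cv2,numpy as np
a=cv2.imread('pics/w1.png');b=cv2.imread('pics/w2.png')
c=[]
for im,x,y in((a,290,82),(b,200,18),(a,290,260),(b,222,206)):
    k=cv2.resize(im[y:y+72,x:x+80],None,fx=5 if 0 else 4,fy=4,interpolation=cv2.INTER_CUBIC)
    for i in range(0,80,10): cv2.line(k,(i*4,0),(i*4,6),(0,0,255),1); 
    for i in range(0,72,10): cv2.line(k,(0,i*4),(6,i*4),(0,0,255),1)
    c.append(k)
cv2.imwrite('pics/c1.png',np.vstack([np.hstack(c[:2]),np.hstack(c[2:])]))
```

```text
(no output)
```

View pics/c1.png

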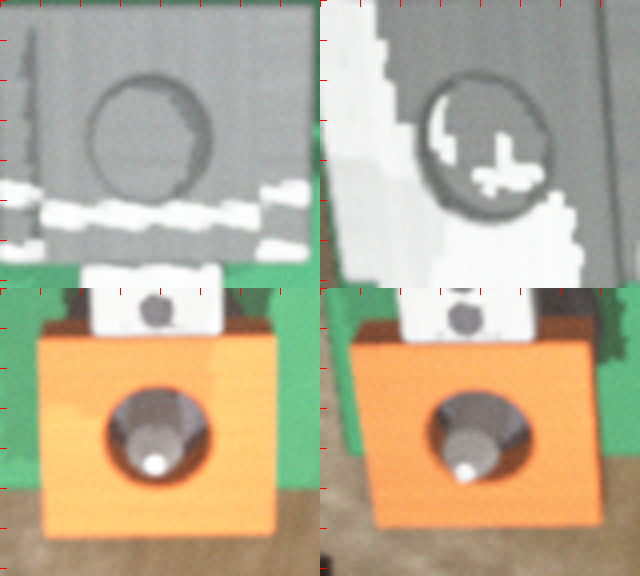

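The crops show the steel hole rims at (327.5,116.9) in w1 and (241.3,54.8) in w2. The copper hole rims are at (329.6,297.4) and (262.1,242.8), and the bright pin tip is at (328.5,304.3) and (258.3,251.8).

Run:
```python
from h import *
import pickle
np.set_printoptions(precision=4,suppress=True)
p1=pickle.load(open('w1.pkl','rb'))[1];p2=pickle.load(open('w2.pkl','rb'))[1]
t=viewer.camera_params('top')
D=dict(cop=((329.6,297.4),(262.1,242.8)),steel=((327.5,116.9),(241.3,54.8)),tip=((328.5,304.3),(258.3,251.8)),
 fl=((300.75,322.25),(236.25,265.5)),fr=((358.5,321.75),(292.25,265)))
P={}
for k,(a,b) in D.items():
    P[k]=tri([(p1,a),(p2,b)])[0]; print(k,P[k],tri([(p1,a),(p2,b)])[1][0],onz(p1,a,.062),onz(p2,b,.062))
C=(onz(p1,D['cop'][0],.062)+onz(p2,D['cop'][1],.062))/2;S=(onz(p1,D['steel'][0],.062)+onz(p2,D['steel'][1],.062))/2
d=S-C;print('mid',(C+S)/2,'len',np.linalg.norm(d),'yaw',np.degrees(np.arctan2(d[1],d[0])))
f=P['fr']-P['fl'];print('edge yaw',np.degrees(np.arctan2(f[1],f[0]))+90,np.linalg.norm(f))
tipz=[onz(p,u,.078) for p,u in((p1,D['tip'][0]),(p2,D['tip'][1]))];print(tipz)
```

```text
cop [ 0.5092 -0.2473  0.059 ] 0.0001602626388128876 [ 0.509  -0.2461  0.062 ] [ 0.5093 -0.2453  0.062 ]
steel [ 0.4808 -0.0985  0.0586] 0.0002102774660935889 [ 0.4809 -0.0987  0.062 ] [ 0.4812 -0.0979  0.062 ]
tip [ 0.5081 -0.2467  0.0747] 0.00010402961519033069 [ 0.5092 -0.2526  0.062 ] [ 0.5069 -0.2551  0.062 ]
fl [ 0.4883 -0.2755  0.0588] 4.3867812075848426e-05 [ 0.4882 -0.2738  0.062 ] [ 0.4887 -0.2731  0.062 ]
fr [ 0.5383 -0.265   0.0605] 0.00019897348819180325 [ 0.5382 -0.2645  0.062 ] [ 0.5381 -0.2638  0.062 ]
mid [ 0.4951 -0.172   0.062 ] len 0.15002675970423834 yaw 100.7986842438257
edge yaw 101.84834509787848 0.051120594277602224
[array([ 0.5079, -0.2453,  0.078 ]), array([ 0.5083, -0.2444,  0.078 ])]
```

```bash
cat > goal.py <<'E'
from h import *
def tool(G,yaw,th=-15):
    c,s=np.cos(np.radians(yaw)),np.sin(np.radians(yaw))
    R0=R.from_matrix(np.array([[c,s,0],[s,-c,0],[0,0,-1.]]))*R.from_euler('Y',th,degrees=True)
    return np.array(G)+.019*R0.apply([0,0,1]),R0
def rel(pos,Rc,tp,Rt):
    return np.round(np.r_[Rc.inv().apply(tp-pos)*1000,np.degrees((Rc.inv()*Rt).as_rotvec())],1)
E
python3 - <<'E'
from goal import *
import pickle
np.set_printoptions(precision=4,suppress=True)
p1=pickle.load(open('w1.pkl','rb'))[1]
im=cv2.imread('pics/w1.png'); h=cv2.cvtColor(im,cv2.COLOR_BGR2HSV)
g=cv2.inRange(h,(60,80,50),(85,255,255)); n,l,st,c=cv2.connectedComponentsWithStats(g)
for nm,sel in(('L',0),('R',1)):
    pts=[]
    for r in range(80,300,2):
        x=np.where(g[r,260:400])[0]
        if len(x)>20: pts.append(onz(p1,(260+(x.max()+1 if sel else x.min()),r+.5),.010)[:2])
    vx,vy,x0,y0=cv2.fitLine(np.array(pts,np.float32),cv2.DIST_HUBER,0,.001,.001).ravel()
    print(nm,len(pts),np.degrees(np.arctan2(vy,vx))%180,x0,y0)
# bar edges
for sel in(0,1):
    pts=[]
    for r in range(155,245,2):
        x=np.where((im[r,300:360].min(1)>190))[0]
        if len(x): pts.append(onz(p1,(300+(x.max()+1 if sel else x.min()),r+.5),.062)[:2])
    vx,vy,x0,y0=cv2.fitLine(np.array(pts,np.float32),cv2.DIST_HUBER,0,.001,.001).ravel()
    print('bar',np.degrees(np.arctan2(vy,vx))%180,x0,y0)
s=arm.read_state()
for z in(.116,.056):
    tp,Rt=tool([.4951,-.172,z],100.8); print(tp,rel(s['tcp_pos'],rot(s['ee_rot']),tp,Rt))
E
```

```text
L 78 100.39229 0.455292 -0.19976266
R 78 100.03384 0.5419254 -0.18433668
bar 101.09116 0.47946584 -0.1657477
bar 101.289215 0.50539774 -0.1530044
[ 0.496  -0.1768  0.0976] [ 31.3 -56.8 121.   -0.3  -0.1  -0.9]
[ 0.496  -0.1768  0.0376] [ 46.7 -56.8 179.   -0.3  -0.1  -0.9]
```

Request:
step_arm([
  [0,11,-20,45,0,0,-1],
  [0,21,-38,85,0,0,-1],
  [0,31.3,-56.8,121,0,0,-1],
  [0,31.3,-56.8,121,0,0,-1],
  [0,39,-56.8,150,0,0,-1],
  [0,44,-56.8,169,0,0,-1],
  [0,46.7,-56.8,179,0,0,-1],
  [0,46.7,-56.8,179,0,0,-1],
  [0,46.7,-56.8,179,0,0,-1],
])

```text
t: 3.08
tcp_pos: [0.4983, -0.1763, 0.0388]
ee_rot: [0.1, 0.63, 0.765, -0.084]
contact_force: [0.5, 0.3, -0.8]
opening: 1.001
finger_force: 0.0
```

Request:
step_arm([
  [0.5,0,0,0,0,0,0],
  [1,0,0,0,0,0,0],
  [1,0,0,0,0,0,0],
  [1,0,0,0,0,0,0],
  [1,0,0,0,0,0,0],
  [1,0,0,0,0,0,0],
], force=45)

```text
t: 3.82
tcp_pos: [0.4972, -0.176, 0.0376]
ee_rot: [0.099, 0.63, 0.765, -0.085]
contact_force: [-2.8, -0.7, 1.6]
opening: 0.36
finger_force: 1.1
```

Run:
```python
from goal import *
np.set_printoptions(precision=4,suppress=True)
s=arm.read_state(); print(s)
Rc=rot(s['ee_rot']); print(Rc.as_matrix(), 'grasp', s['tcp_pos']-.019*Rc.apply([0,0,1]),'up60',to_tool(s,[0,0,.06]))
```

```text
{'t': 3.825, 'q': array([-0.2222,  0.5631,  2.0177, -0.5076,  0.5135,  0.0237]), 'dq': array([-0.0002,  0.0002,  0.0041, -0.0008,  0.0123, -0.0014]), 'tau': array([  0.5279, -48.8072, -14.5291,  -0.4095,  -0.4964,  -0.0071]), 'tcp_pos': array([ 0.4972, -0.176 ,  0.0376]), 'ee_rot': array([ 0.0991,  0.6304,  0.7653, -0.0849]), 'contact_force': array([-2.8382, -0.663 ,  1.6179]), 'moment': array([-0.0854,  0.2721, -0.1182]), 'finger_force': 1.093045212328434, 'opening': 0.3597269247471741}
[[-0.1856  0.9816  0.0447]
 [ 0.9479  0.1909 -0.2549]
 [-0.2587 -0.005  -0.9659]] grasp [ 0.4964 -0.1711  0.056 ] up60 [-15.5239  -0.2972 -57.9562]
```

Request:
step_arm([
  [1,0,0,0,0,0,0],
  [1,0,0,0,0,0,0],
  [1,0,0,0,0,0,0],
  [1,0,0,0,0,0,0],
])

```text
t: 4.32
tcp_pos: [0.4973, -0.1759, 0.0376]
ee_rot: [0.099, 0.63, 0.765, -0.085]
contact_force: [-0.5, 0.3, -0.1]
opening: 0.317
finger_force: 45.0
```

Run:
```python
from goal import *
np.set_printoptions(precision=4,suppress=True)
s=arm.read_state(); print(s['contact_force'],s['opening'],s['finger_force'],s['tcp_pos'])
# predict joints along the turn, L~.27; a from radius & z
for yaw in range(101,-81,-20):
  tp,Rt=tool([.495,-.172,.056],yaw)
  for L in(.22,.32):
    W=tp-L*Rt.apply([0,0,1]);r=np.hypot(*W[:2]);q1=np.arctan2(W[1],W[0])-.0117/r
    o=[]
    for a in(2.2,2.6):
      q=(R.from_euler('Y',-a)*R.from_euler('Z',-q1)*Rt*R.from_euler('Z',-np.pi/2)).as_euler('ZYZ'); o+=[*q]
    print(yaw,L,r,q1,np.array(o))
```

```text
[-0.4947  0.3427 -0.1087] 0.3174115942481815 44.99718189239502 [ 0.4973 -0.1759  0.0376]
101 0.22 0.4999212379862582 -0.26773180644994465 [-0.3144  0.8483 -0.2619 -0.526   0.4802  0.0018]
101 0.32 0.48954580611573006 -0.2202932828637608 [-0.3182  0.8602 -0.2135 -0.5254  0.4925  0.0471]
81 0.22 0.5173940927821484 -0.25790403187890687 [-0.3245  0.9403  0.0914 -0.4962  0.5714  0.323 ]
81 0.32 0.5160174255286214 -0.20793979039950786 [-0.3226  0.9532  0.1386 -0.4882  0.5836  0.3646]
61 0.22 0.5353804332184282 -0.26038984392189957 [-0.2978  1.0268  0.4116 -0.4269  0.6514  0.6011]
61 0.32 0.5427985092135761 -0.21408983314517033 [-0.2919  1.0377  0.4533 -0.4155  0.6612  0.6368]
41 0.22 0.5517644598491035 -0.27375200373387765 [-0.2451  1.1001  0.7104 -0.3358  0.716   0.8549]
41 0.32 0.566836510765097 -0.23556307417960967 [-0.2378  1.1075  0.744  -0.3243  0.7224  0.8832]
21 0.22 0.5647864309787688 -0.2956987449226881 [-0.1748  1.1555  0.9964 -0.2323  0.7634  1.0946]
21 0.32 0.5857277539457982 -0.2685131755016657 [-0.1683  1.1593  1.0201 -0.2232  0.7666  1.1143]
1 0.22 0.57314709024274 -0.32354
[... 206 characters left out ...]
 [-0.0063  1.2033  1.551  -0.0082  0.8033  1.5544]
-19 0.32 0.6019357522582564 -0.35349688684157793 [-0.0061  1.2033  1.5518 -0.0079  0.8033  1.5551]
-39 0.22 0.573238536041259 -0.38563784063706913 [0.081  1.1937 1.8264 0.1056 0.7954 1.7823]
-39 0.32 0.5978972608141522 -0.3982264316345787 [0.0776 1.1945 1.8155 0.1011 0.796  1.7732]
-59 0.22 0.5649608239616444 -0.4141576053639726 [0.1636 1.1619 2.1046 0.2166 0.7688 2.0132]
-59 0.32 0.5859795573511328 -0.43966367834450437 [0.1574 1.1652 2.0824 0.208  0.7715 1.9948]
-79 0.22 0.5520049487749108 -0.437193385854268 [0.2359 1.1093 2.3892 0.3214 0.724  2.2514]
-79 0.32 0.567187038027339 -0.4740896386438516 [0.2285 1.1161 2.3568 0.3101 0.7299 2.2242]
```

Request:
step_arm([
  [1,-2.6,0,-9.7,0,0,0],
  [1,-7.8,0,-29,0,0,0],
  [1,-13,0,-48.3,0,0,0],
  [1,-15.5,0,-58,0,0,0],
  [1,-15.5,0,-58,0,0,0],
  [1,-15.5,0,-58,0,0,0],
])

```text
t: 5.08
tcp_pos: [0.4973, -0.1757, 0.0973]
ee_rot: [0.099, 0.63, 0.765, -0.085]
contact_force: [-1.2, 0.3, -2.3]
opening: 0.315
finger_force: 45.0
```

Run:
```python
from goal import *
np.set_printoptions(precision=4,suppress=True)
s=arm.read_state(); p=viewer.camera_params('wrist'); im=viewer.capture('wrist'); cv2.imwrite('pics/w3.png',im)
Rc=rot(s['ee_rot']); print(s['q'],s['contact_force'],s['moment'],s['opening'],s['tcp_pos'],'grasp', s['tcp_pos']-.019*Rc.apply([0,0,1]),'down',Rc.inv().apply([0,0,-1]))
d=Rc.inv().apply([0,0,-1]); g=np.array([0,0,-.019])
for k in range(1,11):
    rv=9.5*k*d; print(np.round((g-R.from_rotvec(np.radians(rv)).apply(g))*1000,1),np.round(rv,1))
```

```text
[-0.2219  0.4486  2.0033 -0.4175  0.6292 -0.0828] [-1.2009  0.2922 -2.2702] [ 0.1698 -0.0197 -0.0325] 0.31542114690884876 [ 0.4973 -0.1757  0.0973] grasp [ 0.4965 -0.1709  0.1156] down [0.2585 0.0051 0.966 ]
[ 0.1 -0.8 -0. ] [2.5 0.  9.2]
[ 0.3 -1.6 -0.1] [ 4.9  0.1 18.4]
[ 0.6 -2.3 -0.2] [ 7.4  0.1 27.5]
[ 1.1 -3.  -0.3] [ 9.8  0.2 36.7]
[ 1.6 -3.6 -0.4] [12.3  0.2 45.9]
[ 2.2 -4.1 -0.6] [14.7  0.3 55.1]
[ 2.9 -4.4 -0.8] [17.2  0.3 64.2]
[ 3.7 -4.7 -1. ] [19.6  0.4 73.4]
[ 4.5 -4.8 -1.2] [22.1  0.4 82.6]
[ 5.3 -4.8 -1.4] [24.6  0.5 91.8]
```

View pics/w3.png

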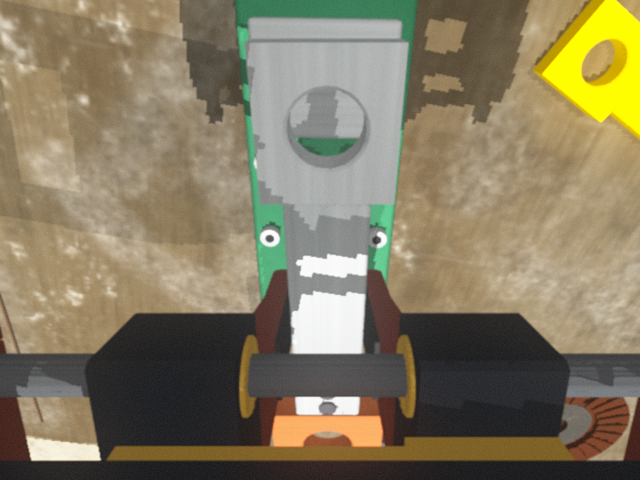

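The picture shows the arm lifted clear and aligned with the gripper. The steel hole is at about (328,126) and the copper end is just visible at (327,432).

Request:
step_arm([
  [1,0.1,-0.8,0,2.5,0,9.2],
  [1,0.3,-1.6,-0.1,4.9,0.1,18.4],
  [1,0.6,-2.3,-0.2,7.4,0.1,27.5],
  [1,1.1,-3.0,-0.3,9.8,0.2,36.7],
  [1,1.6,-3.6,-0.4,12.3,0.2,45.9],
  [1,2.2,-4.1,-0.6,14.7,0.3,55.1],
  [1,2.9,-4.4,-0.8,17.2,0.3,64.2],
  [1,3.7,-4.7,-1.0,19.6,0.4,73.4],
  [1,4.5,-4.8,-1.2,22.1,0.4,82.6],
  [1,5.3,-4.8,-1.4,24.6,0.5,91.8],
])

```text
t: 6.38
tcp_pos: [0.4916, -0.1712, 0.0968]
ee_rot: [0.004, 0.99, 0.049, -0.131]
contact_force: [-0.3, 0.0, -3.0]
opening: 0.317
finger_force: 45.0
```

Request:
step_arm([
  [1,0.1,-0.8,0,2.5,0,9.2],
  [1,0.3,-1.6,-0.1,4.9,0.1,18.4],
  [1,0.6,-2.3,-0.2,7.4,0.1,27.5],
  [1,1.1,-3.0,-0.3,9.8,0.2,36.7],
  [1,1.6,-3.6,-0.4,12.3,0.2,45.9],
  [1,2.2,-4.1,-0.6,14.7,0.3,55.1],
  [1,2.9,-4.4,-0.8,17.2,0.3,64.2],
  [1,3.7,-4.7,-1.0,19.6,0.4,73.4],
  [1,4.5,-4.8,-1.2,22.2,0.4,83.0],
  [1,4.5,-4.8,-1.2,22.2,0.4,83.0],
])

```text
t: 7.62
tcp_pos: [0.495, -0.1662, 0.097]
ee_rot: [-0.085, 0.76, -0.636, -0.099]
contact_force: [-0.3, -0.1, -1.9]
opening: 0.314
finger_force: 45.0
```

Run:
```python
from goal import *
import pickle
np.set_printoptions(precision=4,suppress=True)
s=arm.read_state(); p=viewer.camera_params('wrist'); im=viewer.capture('wrist'); cv2.imwrite('pics/w4.png',im); pickle.dump((s,p),open('w4.pkl','wb'))
Rc=rot(s['ee_rot']); M=Rc.as_matrix(); print(s['t'],s['q'],s['contact_force'],s['opening'],s['tcp_pos'],'grasp', s['tcp_pos']-.019*M[:,2],'yaw',np.degrees(np.arctan2(M[1,0],M[0,0])),'down',-M[2])
cv2.imwrite('pics/top4.png',viewer.capture('top'))
```

```text
7.625 [-0.4713  0.5275  1.847   0.2618  0.9417  2.3206] [-0.2982 -0.1429 -1.9157] 0.3142288887274037 [ 0.495  -0.1662  0.097 ] grasp [ 0.4958 -0.1711  0.1154] yaw -79.85523799439686 down [0.2598 0.0036 0.9657]
```

View pics/w4.png

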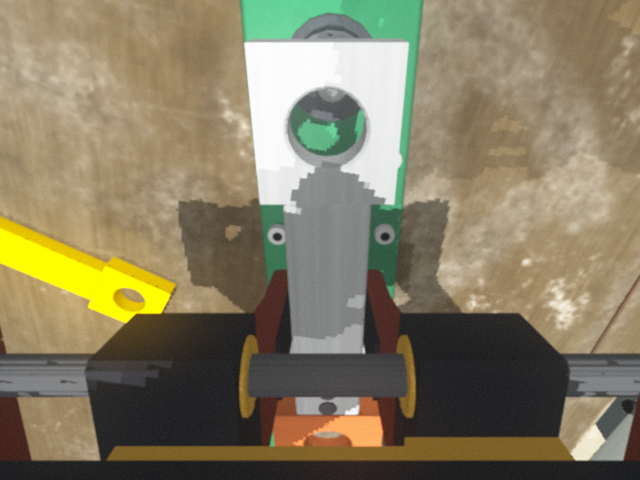

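The picture shows the steel hole rim centred at about (328,127), with the pin tip visible through it at about (331,95). The yaw is right.

Run:
```python
from goal import *
import pickle
np.set_printoptions(precision=4,suppress=True)
s,p=pickle.load(open('w4.pkl','rb'))
im=cv2.imread('pics/w4.png')
cv2.imwrite('pics/c4.png',cv2.resize(im[10:190,230:430],None,fx=3.2,fy=3.2,interpolation=cv2.INTER_CUBIC))
M=rot(s['ee_rot']).as_matrix(); G=s['tcp_pos']-.019*M[:,2]
H=onz(p,(328.3,127),.1215); y=np.arctan2(M[1,0],M[0,0])
print('hole img',H,'nominal',G+.075*np.array([np.cos(y),np.sin(y),0]),'edge top/bot',onz(p,(326.5,42),.1215),onz(p,(327,205),.1215))
print('pin img',onz(p,(331,95),.078),'expect px of pin',proj(p,[.508,-.2455,.078]),proj(p,[.508,-.2455,.05]))
```

```text
hole img [ 0.5087 -0.2432  0.1215] nominal [ 0.5091 -0.2449  0.1154] edge top/bot [ 0.513  -0.2645  0.1215] [ 0.5048 -0.2191  0.1215]
pin img [ 0.5078 -0.2434  0.078 ] expect px of pin [331.3977  89.0109] [331.0554  76.3902]
```

View pics/c4.png

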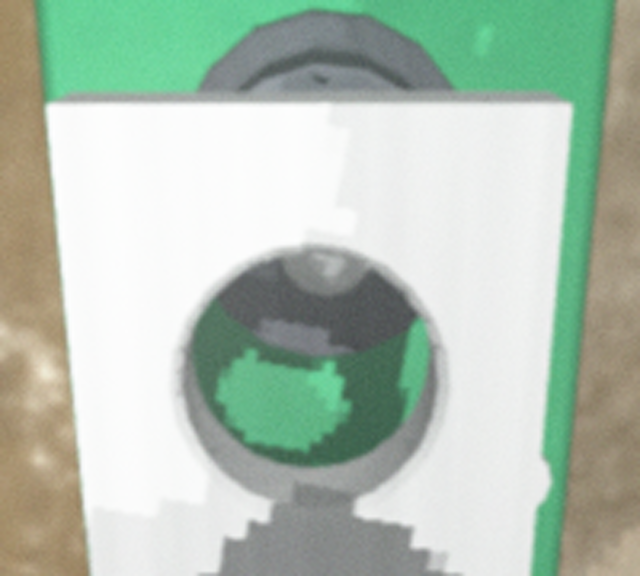

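Request:
step_arm([
  [1,3.4,0,9.7,0,0,0],
  [1,7.3,0.1,24,0,0,0],
  [1,9.9,0.1,34,0,0,0],
  [1,11.9,0.1,41,0,0,0],
  [1,13.5,0.2,47,0,0,0],
  [1,14.8,0.2,52,0,0,0],
  [1,15.6,0.2,55,0,0,0],
  [1,15.6,0.2,55,0,0,0],
])

```text
t: 8.72
tcp_pos: [0.4962, -0.1669, 0.0405]
ee_rot: [-0.086, 0.76, -0.637, -0.099]
contact_force: [-0.2, -0.8, -2.2]
opening: 0.312
finger_force: 45.0
```

Run:
```python
from goal import *
import pickle
np.set_printoptions(precision=4,suppress=True)
s=arm.read_state(); p=viewer.camera_params('wrist'); im=viewer.capture('wrist'); pickle.dump((s,p),open('w5.pkl','wb'))
M=rot(s['ee_rot']).as_matrix(); print(s['t'],s['q'],s['contact_force'],s['moment'],s['opening'],s['tcp_pos'],'grasp', s['tcp_pos']-.019*M[:,2],'yaw',np.degrees(np.arctan2(M[1,0],M[0,0])),'down',-M[2])
a=cv2.resize(im[0:200,220:440],None,fx=1.8,fy=1.8); b=cv2.resize(viewer.capture('top')[230:350,340:500],None,fx=2.4,fy=2.4)
o=np.zeros((max(len(a),len(b)),a.shape[1]+b.shape[1],3),np.uint8);o[:len(a),:a.shape[1]]=a;o[:len(b),a.shape[1]:]=b
cv2.imwrite('pics/w5.png',o)
```

```text
8.725 [-0.4717  0.6227  1.8575  0.2857  0.8386  2.2833] [-0.2495 -0.8142 -2.1847] [-0.0703 -0.0689  0.0566] 0.31201978106522094 [ 0.4962 -0.1669  0.0405] grasp [ 0.497  -0.1718  0.0589] yaw -79.8725568563818 down [0.2591 0.0049 0.9658]
```

View pics/w5.png

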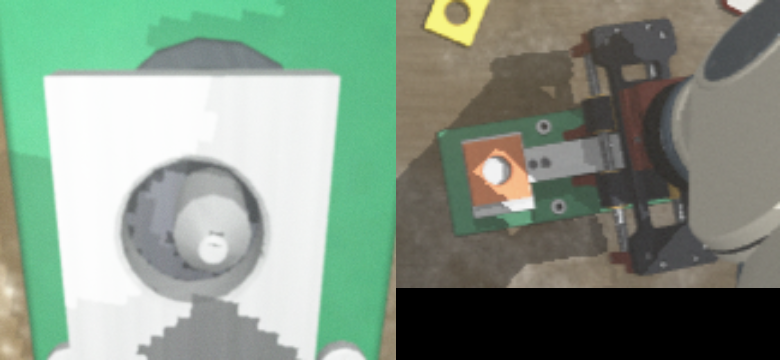

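The picture shows the pin inside the steel hole, its tip at (337.8,137.2) and the hole centre at (327.2,126.7) in full-frame pixels. It sits slightly to the right of centre, and the copper is over the rest.

Run:
```python
from goal import *
import pickle
np.set_printoptions(precision=4,suppress=True)
s,p=pickle.load(open('w5.pkl','rb'))
H=onz(p,(327.2,126.7),.065);P=onz(p,(337.8,137.2),.078); print(H,P,to_tool(s,P-H))
# copper from top image: centre of pad vs rest
t=viewer.camera_params('top'); f=lambda u,v:(340+(u-396)/2.4,230+v/2.4)
print('cop hole',onz(t,f(496,170),.065),'rest target',np.array([.508,-.2455])+.15*np.array([np.cos(np.radians(100.2)),np.sin(np.radians(100.2))]))
```

```text
[ 0.5101 -0.244   0.065 ] [ 0.5076 -0.2454  0.078 ] [ -2.4726   2.6786 -12.8102]
cop hole [ 0.4827 -0.097   0.065 ] rest target [ 0.4814 -0.0979]
```

Request:
step_arm([
  [1,0.6,2.3,0,0,0,0],
  [1,0.6,2.3,0,0,0,0],
  [1,1.0,2.3,1.4,0,0,0],
  [1,1.3,2.3,2.5,0,0,0],
  [1,1.3,2.3,2.5,0,0,0],
  [1,1.3,2.3,2.5,0,0,0],
])

```text
t: 9.57
tcp_pos: [0.4941, -0.1679, 0.0378]
ee_rot: [-0.086, 0.76, -0.637, -0.099]
contact_force: [-0.5, 0.9, -2.6]
opening: 0.315
finger_force: 45.0
```

Request:
step_arm([
  [1,0.1,0,0.4,0,0,0],
  [1,0.1,0,0.4,0,0,0],
  [0.6,0.1,0,0.4,0,0,0],
  [0.3,0.1,0,0.4,0,0,0],
  [0,0.1,0,0.4,0,0,0],
  [0,0.1,0,0.4,0,0,0],
  [0,0.1,0,0.4,0,0,0],
  [0,0.1,0,0.4,0,0,0],
])

```text
t: 10.58
tcp_pos: [0.4941, -0.1679, 0.0374]
ee_rot: [-0.086, 0.76, -0.637, -0.099]
contact_force: [0.4, 0.0, -0.3]
opening: 0.924
finger_force: 0.0
```

Run:
```python
from goal import *
s=arm.read_state(); print(s['t'],s['contact_force'],s['opening'],s['tcp_pos'],to_tool(s,[0,0,.15]))
```

```text
10.575 [ 0.38102507  0.00730709 -0.27747792] 0.9244162829648646 [ 0.49409811 -0.16789302  0.03741125] [ -38.86697518   -0.74536104 -144.87512788]
```

Request:
step_arm([
  [0,-5,0,-19,0,0,0],
  [0,-13,0,-48,0,0,0],
  [0,-24,0,-90,0,0,0],
  [0,-34,0,-126,0,0,0],
  [0,-42,-1,-158,0,0,0],
  [0,-42,-1,-158,0,0,0],
  [0,-42,-1,-158,0,0,0],
])

```text
t: 11.45
tcp_pos: [0.4939, -0.1681, 0.2009]
ee_rot: [-0.086, 0.76, -0.637, -0.099]
contact_force: [0.2, -0.4, 0.2]
opening: 1.0
finger_force: 0.0
```

Run:
```python
from goal import *
import pickle
s=arm.read_state(); p=viewer.camera_params('wrist'); im=viewer.capture('wrist'); pickle.dump((s,p),open('w6.pkl','wb'))
print(s['t'],s['q'],s['tcp_pos'])
sd=viewer.capture('side')
a=cv2.resize(im[0:300,210:450],None,fx=2,fy=2); b=cv2.resize(sd[150:270,310:410],None,fx=4,fy=4)
o=np.zeros((600,800,3),np.uint8);o[:,:480]=a;o[:480,480:800]=b[:,40:360];cv2.imwrite('pics/w6.png',o)
```

```text
11.45 [-0.47530719  0.3742863   1.79305228  0.23178018  1.14187122  2.37570001] [ 0.49389913 -0.16805762  0.20091694]
```

View pics/w6.png

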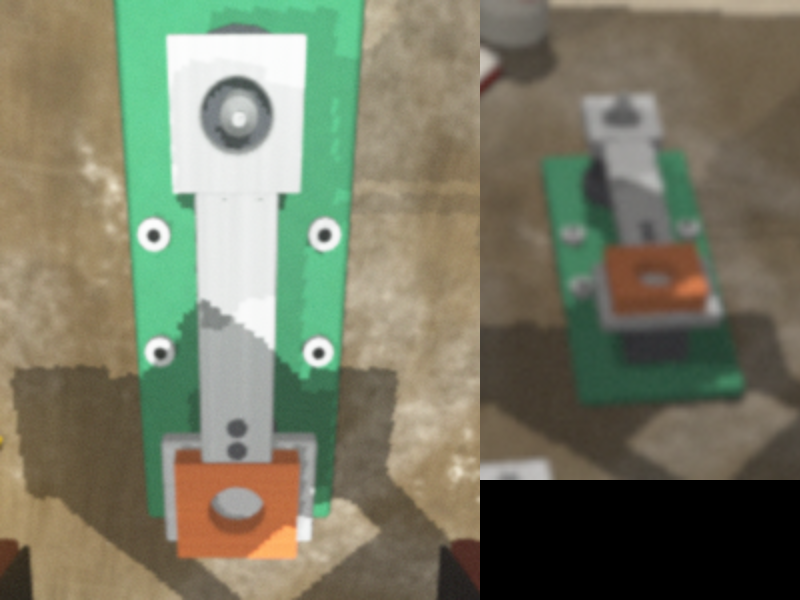

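The picture shows the pin centred in the steel hole at (238,116) and the copper pad flat and centred on the rest at (237,503). The gripper is well clear, so I'm handing the job in.

```bash
python3 -c "
from workcell import workorder; print(workorder.close_job())"
```

```text
the job is handed in; nothing more can be done
None
```

I lifted the back-to-front arm off its pin, turned it end for end and refitted it by its steel end, with the copper pad flat and centred on the rest to about 1 mm; the gripper is clear, the other arm was not touched, and the job was handed in at about 11.5 s of the 38 s allowed.

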